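Turn a cooling jar cake upright and put it in the pan

ROBOT

A 6-joint arm with a two-finger parallel gripper is mounted at the origin on the work surface. World frame = base frame: x ahead of the robot, y to its left, z up, the work surface at z = 0. Lengths are in m, angles in rad, forces in N, time in s.
With the tool pointing down it reaches from about 0.425 to 1.125 m from the base axis. Payload 14.9 kg.
Tool frame: the origin (TCP) lies midway between the tips of the shut fingers; the grasp point (between the pads) lies 19 mm behind it; z points along the fingers, y is the line along which they close (so a half turn about z gives the same grasp; the last joint's range is limited). The gripper opens to 91 mm and grips with 3 to 60 N. Pads are 32 mm wide; open, the fingers measure 118 mm over their backs; the gripper's body (76 mm by 178 mm) begins 60 mm behind the grasp point.
Start: joints at [-1.136, 0.379, 1.734, -0, 1.028, -0.033], TCP at [0.316, -0.625, 0.188] pointing down, gripper open.
Joint ranges: [-2.77, 2.77], [-0.74, 2.19], [0, 2.66], [-1.06, 4.2], [0.31, 2.87], [-3.08, 3.08]. Speed limits (rad/s): [1.89, 1.89, 2.39, 3.14, 3.14, 3.14].

INTERFACE

Orientations are given as a unit quaternion [x, y, z, w].
In Python, from cell import observe, viewer, r gives the robot as it stands. The module is installed in compiled form; this text tells all that it offers.
- The arm moves only by the tool drive_tool, never from a script. Its argument "steps" is a list of rows, each a list of 3 entries, a list of its own where there are three numbers: the shift along the tool's x, y, z scaled (see below), then the turn, a rotation vector about the tool's x, y, z scaled (see below), then the closure, from -1 (fully open) to 1 (shut). A call has 1 to 10 rows; each row shifts and turns the commanded pose from where the row before left it, along the tool's axes as they then stand; what a row does not reach is not made up. The controller multiplies each number of a shift by 30 mm and each number of a turn by 6 degrees. A row lasts 1/12 s, in which the tool goes at most 41.7 mm and 7.16 degrees, less where a joint would pass 70% of its speed; a pose out of reach is approached as far as the arm can. A call with a number of a shift or a turn outside -1 to 1 is refused whole. A call with a gripper value outside its range is refused whole. The fingers move at their own pace and stop on an object; the grip force is fixed at half the most. Time passes only in rows, so rows that do not move let the fingers close. It gives the time, the measured TCP pose, the force, the opening and the grip force at its end, in the units of the state.
- observe(): the state, without advancing time (a new reading comes with each control period).
- viewer.camera(name): name is "scene" or "side" or "wrist"; returns a dict with "frame" (384x512x3 uint8, blue, green, red), "fx", "fy", "cx", "cy" (pixels), "dist" ([k1, k2, p1, p2, k3] as OpenCV has them; the pictures are not rectified), "T" (4x4, takes a point from camera to world coordinates). Camera axes: x right, y up, looking along -z (the intrinsics and any distortion apply to the point x, -y, -z); pixel columns grow to the right and rows downward; lengths in m; the calibration is good to about 2 mm. A picture is of the moment at which its call begins. There is no depth.
- r.job_done(): hands the job in; it is judged then, once.
The state is a dict: "time_s": time; "joint_pos": joint angles; "joint_vel": joint speeds; "tau": joint torques, N m; "tcp_pos": TCP position; "tcp_rot": TCP orientation; "contact_force": force on the tool from outside, world axes, zero at the start; "ft_torque": the same for the moment, N m; "grip_width": finger opening in m; "gripper_force": force on a finger pad.
Only numpy, scipy, OpenCV 4.12 (cv2) and the standard library are available. Lean on these libraries where they do the work, as an engineer would, in place of code of your own. Each camera call takes 0.05 s, during which the arm holds its last target. There are 200 camera calls.

TASK

A chocolate cake baked in a square glass jar is cooling upside down on its lid on the cork mat. Turn the jar the right way up and stand it, lid on top, in the steel pan with the other two jars, then let go. The hot glass is fragile, so hold it lightly, lay it and set it down softly, never let it fall or knock, and leave the other jars and the small bowl where they are.

Things in the scene. Friction and masses are not known exactly. Their poses are not given: they have to be found in the camera images.
- jar: The jar to turn: clear glass, dark brown cake inside, gold metal lid, 82 mm from lid face to base, about 0.2 kg. Glass body square, 56 x 56 mm, flat-sided over the 62 mm next to the base; then an 8 mm shoulder; then the round lid, 48 mm across, 12 mm thick. Origin: centre of the lid's outer face; z runs from lid to base (straight up at the start); x, y are square to the flat sides
- jar_mid (a point): The jar's centre of mass, on its axis, 46.5 mm from the lid face and 35.5 mm from the base. Laid on its side the jar rests steady on any of its four flat sides, axis level, 28 mm above the support. The half turn takes two grasps: the lid down on the mat and the pan's rim leave no room for a level gripper. Axes as jar
- jar_base (a point): Centre of the outer face of the jar's glass base, 82 mm along z from the jar's origin. The hot glass is fragile: it must not be gripped with more than 20 N per finger (40 N over both; 10 N per finger holds it well), nor pressed or knocked on anything with more than 30 N, nor fall or tip over freely (let go at most 3 mm above a surface)
- mat: Cork mat on which the jar cools, 180 x 180 x 6 mm, fixed; origin at the centre of its underside, on the table; the jar's centre is within 30 mm of the mat's centre in x and y. Nothing else stands on it.
- pan: Stainless steel pan, fixed: 325 mm along its y, 265 mm along its x over the rim, 40 mm deep; upright walls 3 mm thick, inside 235 mm (x) by 295 mm (y); floor 2 mm thick. Origin: centre of its underside, on the table; z up. The two other jars stand in the half on its +x side (its far side); the half on its -x side (nearer the robot) is free.
- pan_floor (a point): Centre of the pan's inner floor, 2 mm above the table
- jar_left: Another jar of the same make and size, standing upright in the pan's +x half, at larger y of the pan. Origin: centre of its base; z up. Leave alone.
- jar_right: Another jar of the same make and size, standing upright in the pan's +x half, at smaller y of the pan. Origin: centre of its base; z up. Leave alone.
- lid_bowl: Small steel bowl, 116 mm across and 45 mm high, standing empty on the table just beyond the mat (its +x side); origin at the centre of its underside. Leave alone.
- table: Table with a pale green top at height 0; it is flat and clear round the mat
Not all that is in view belongs to the job. What is shaped like the jar but blue is not meant.

How it is judged:
At the end, for the whole second after the job is handed in: The jar stands still and upright (within 4 degrees) with its lid on top and its base flat on the pan's floor, released; the two other jars are upright, and they and the small bowl are within 20 mm of where they stood (angle between jar's own z axis and vertical above 3.06 rad and z of jar_base in the frame of pan between -0.003 and 0.007 m and x of jar_base in the frame of pan between -0.12 and 0.12 m and y of jar_base in the frame of pan between -0.15 and 0.15 m and linear speed of jar below 0.02 m/s and contact force between jar and the fingers below 0.1 N and angle between each of jar_left, jar_right's own z axis and vertical below 0.08 rad and distance of each of jar_left, jar_right, lid_bowl from where it was at the start of the episode below 0.02 m); the robot touches nothing.
It fails at once if the jar is pressed by the fingers with more than 40 N in all (20 N by each of two) (contact force between jar and the fingers above 40 N).
It fails at once if the jar is knocked or pressed on the table, the mat, the pan, the bowl or another jar with more than 30 N (contact force between jar and table above 30 N or contact force between jar and mat above 30 N or contact force between jar and pan above 30 N or contact force between jar and jar_left above 30 N or contact force between jar and jar_right above 30 N or contact force between jar and lid_bowl above 30 N).
It fails at once if the jar falls, tips over or flies free: it moves faster than 0.3 m/s with no finger holding it (linear speed of jar above 0.3 m/s and contact force between jar and the fingers below 0.1 N).
It fails at once if another jar or the small bowl is shifted by more than 20 mm (distance of any of jar_left, jar_right, lid_bowl from where it was at the start of the episode above 0.02 m).
It also fails if it takes over 72 s, if anything falls off the work surface, if the arm or the gripper's body presses on something with over 40 N, if the wrist force passes 120 N, or if a joint passes its speed limit or range.

## Working session

There is one attempt and no reset: what is moved stays moved. The work goes in short steps, Python scripts to look and compute and a tool call to move; the robot and the scene stay as the last step left them, time stands still between calls to the robot, and variables do not carry over. Pictures are saved under pics/ and viewed, at most 10 in all, crops included, and the job is handed in when it is done.

Besides the shell and the picture viewer there is one more tool, called after "Call:" by a JSON object that holds its "name" and its "arguments". drive_tool: Moves the arm, as the interface text tells. Shifts and turns lie within -1 to 1; 1 stands for 30 mm of shift or 6 degrees of turn. Its arguments: {"type":"object","properties":{"steps":{"type":"array","items":{"type":"array"}}},"required":["steps"]}

```bash
mkdir -p pics; cat > h.py <<'E'
import numpy as np, cv2
from cell import observe, viewer, r
from scipy.spatial.transform import Rotation as R
def ray(c,uv):
    K=np.array([[c["fx"],0,c["cx"]],[0,c["fy"],c["cy"]],[0,0,1]])
    p=cv2.undistortPoints(np.array(uv,float).reshape(-1,1,2),K,np.array(c["dist"])).reshape(-1,2)
    d=np.c_[p[:,0],-p[:,1],-np.ones(len(p))]@np.array(c["T"])[:3,:3].T
    return np.array(c["T"])[:3,3],d
def onz(c,uv,z):
    o,d=ray(c,uv); return o+d*((z-o[2])/d[:,2])[:,None]
E
python3 - <<'E'
from h import *
import pickle
a={n:viewer.camera(n) for n in("scene","side","wrist")}
pickle.dump(a,open("c0.pkl","wb"))
cv2.imwrite("pics/a.png",np.vstack([a["scene"]["frame"]])); cv2.imwrite("pics/b.png",a["side"]["frame"])
for n in a: print(n,np.round(a[n]["T"],3).tolist(),a[n]["fx"])
print(observe())
E
```

```text
scene [[-0.12, -0.559, 0.821, 1.418], [0.993, -0.068, 0.099, 0.073], [0.001, 0.826, 0.563, 0.664], [0.0, 0.0, 0.0, 1.0]] 348.97385121464976
side [[-0.983, 0.116, -0.145, 0.403], [-0.185, -0.696, 0.694, 0.789], [-0.021, 0.709, 0.705, 0.915], [0.0, 0.0, 0.0, 1.0]] 429.4172659637032
wrist [[0.451, 0.854, 0.26, 0.389], [-0.893, 0.431, 0.13, -0.588], [-0.001, -0.291, 0.957, 0.384], [0.0, 0.0, 0.0, 1.0]] 267.93021061293337
{'time_s': 0.15, 'joint_pos': array([-1.13629551e+00,  3.79277699e-01,  1.73461464e+00, -2.22481669e-05,
        1.02850970e+00, -3.33096604e-02]), 'joint_vel': array([ 0.00105028,  0.00171173, -0.00267543, -0.00014849, -0.00058549,
       -0.00012532]), 'tau': array([-2.00846072e-03, -7.64111567e+01, -4.34652221e+01,  6.50443160e-02,
        4.10114089e-02, -4.74209378e-05]), 'tcp_pos': array([ 0.31550842, -0.62452143,  0.18796207]), 'tcp_rot': array([ 9.72767255e-01,  2.31783745e-01, -8.99704757e-05, -3.94677109e-04]), 'contact_force': array([-0.24025792, -0.28213684, -0.21559032]), 'ft_torque': array([-0.04907039, -0.01796826, -0.02195901]), 'gripper_force': 0.0, 'grip_width': 0.09139224000323581}
```

View pics/a.png

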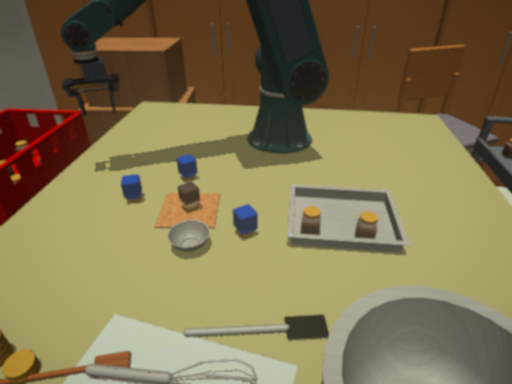

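View pics/b.png

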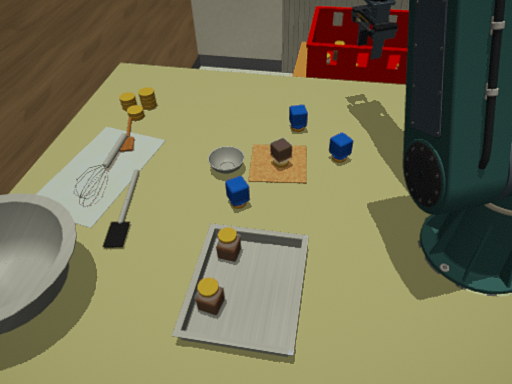

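The jar meant is the dark brown one on the orange mat, at scene (189,193) and side (281,150). The blue look-alikes are at scene (187,165), (131,187) and (245,218). The jars at scene (312,220) and (367,224) are the ones already in the pan. I'll measure and take a confirming crop.

```bash
cat > m.py <<'E'
from h import *
import pickle
a=pickle.load(open("c0.pkl","rb"))
def cnt(m,mn=30):
    cs=cv2.findContours(m.astype(np.uint8),cv2.RETR_EXTERNAL,cv2.CHAIN_APPROX_NONE)[0]
    return [c for c in cs if cv2.contourArea(c)>mn]
for n in("scene","side"):
    c=a[n]; hsv=cv2.cvtColor(c["frame"],cv2.COLOR_BGR2HSV).astype(int); H,S,V=hsv[...,0],hsv[...,1],hsv[...,2]
    for nm,m,z in(("blue",(H>105)&(H<130)&(S>150),.04),("gold",(H>15)&(H<26)&(S>190)&(V>120),.084),("cork",(H>8)&(H<18)&(S>120)&(V>170),.006)):
        for k in cnt(m):
            (u,v),wh,an=cv2.minAreaRect(k); print(n,nm,np.round([u,v],1),np.round(wh,1),onz(c,[u,v],z).round(3)[0,:2])
            if nm=="cork":
                q=cv2.approxPolyDP(cv2.convexHull(k),4,True).reshape(-1,2); print(q.tolist(),onz(c,q,z).round(3)[:,:2].tolist())
u=a["scene"]["frame"][160:250,140:260]; w=a["side"]["frame"][120:210,210:330]
cv2.imwrite("pics/c.png",np.vstack([cv2.resize(x,None,fx=3.3,fy=3.3,interpolation=cv2.INTER_CUBIC) for x in(u,w)]))
E
python3 m.py
```

```text
scene blue [244.5 211.8] [10.8 18. ] [ 0.604 -0.063]
scene blue [129.5 180. ] [ 8. 15.] [ 0.474 -0.479]
scene blue [185.5 159. ] [ 6.6 14.2] [ 0.307 -0.332]
scene cork [187.  209.5] [33. 64.] [ 0.57  -0.252]
[[155, 225], [167, 194], [219, 195], [213, 226]] [[0.656, -0.325], [0.493, -0.344], [0.478, -0.169], [0.639, -0.153]]
side blue [237.4 190.7] [26.9 21.8] [ 0.656 -0.065]
side blue [340.4 145.7] [21.4 25.6] [ 0.375 -0.32 ]
side blue [298.  116.5] [23. 16.] [ 0.53 -0.46]
side gold [207.6 286.7] [16.1 19.2] [0.64  0.288]
side gold [226.5 234.5] [13. 17.] [0.635 0.134]
side gold [136.8 109.3] [10.4  7.6] [ 1.073 -0.353]
side gold [126.5  96.5] [ 7. 13.] [ 1.141 -0.423]
side gold [145.5  91.5] [ 7. 13.] [ 1.086 -0.465]
side cork [300.5 171.5] [19.  9.] [ 0.489 -0.215]
[[298, 162], [305, 163], [301, 181]] [[0.503, -0.259], [0.48, -0.257], [0.482, -0.172]]
side cork [266.1 162. ] [11.4 16.2] [ 0.604 -0.242]
[[269, 154], [271, 165], [258, 166]] [[0.602, -0.283], [0.586, -0.23], [0.626, -0.219]]
side cork [254.7 163.9] [ 6.6 25.2] [ 0.638 -0.227]
[[253, 151], [256, 176], [250, 176]] [[0.657, -0.29], [0.623, -0.172], [0.642, -0.169]]
```

View pics/c.png

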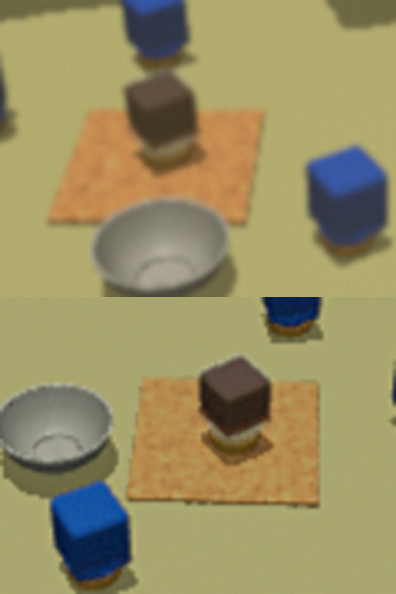

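The crop confirms it: a brown, unblued jar stands lid down on the cork mat, turned relative to the mat. Next I work out its top corners (from crop pixels) at z = 0.088, plus the pan corners and the wrist offset.

```bash
python3 - <<'E'
from h import *
import pickle
a=pickle.load(open("c0.pkl","rb"))
q1=np.array([(126,94),(163,71),(193,86),(158,106)])/3.3+[140,160]-.35
q2=np.array([(199,95),(238,60),(270,78),(236,107)])/3.3+[210,120]-.35
for c,q in((a["scene"],q1),(a["side"],q2)):
    P=onz(c,q,.088)[:,:2]; print(P.round(3).tolist(),P.mean(0).round(4)); e=np.roll(P,-1,0)-P
    print(np.linalg.norm(e,axis=1).round(3),(np.degrees(np.arctan2(e[:,1],e[:,0]))%90).round(1))
print("bowl",onz(a["scene"],[(170,233),(209,233),(189,226),(189,250)],.045).round(3)[:,:2].tolist(), onz(a["side"],[(209.5,160),(244,160),(227,149),(227,168)],.045).round(3)[:,:2].tolist())
print("pan side rim",onz(a["side"],[(212,227),(308,236),(296,350),(181,336)],.04).round(3)[:,:2].tolist())
print("pan scene rim",onz(a["scene"],[(290,187),(390,190),(406,244),(289,240)],.04).round(3)[:,:2].tolist())
o=observe(); Rt=R.from_quat(o["tcp_rot"]); print(Rt.as_matrix().round(3)); T=np.array(a["wrist"]["T"])
print((Rt.as_matrix().T@T[:3,:3]).round(3),Rt.inv().apply(T[:3,3]-o["tcp_pos"]).round(3))
E
```

```text
[[0.574, -0.27], [0.531, -0.248], [0.553, -0.213], [0.589, -0.235]] [ 0.562  -0.2415]
[0.048 0.041 0.043 0.038] [62.1 57.8 57.9 65.8]
[[0.585, -0.213], [0.558, -0.27], [0.524, -0.248], [0.549, -0.201]] [ 0.5543 -0.233 ]
[0.064 0.04  0.053 0.038] [64.4 56.5 62.1 72.2]
bowl [[0.729, -0.249], [0.716, -0.143], [0.694, -0.206], [0.788, -0.179]] [[0.771, -0.179], [0.665, -0.196], [0.73, -0.24], [0.708, -0.151]]
pan side rim [[0.692, 0.081], [0.436, 0.069], [0.427, 0.379], [0.676, 0.391]]
pan scene rim [[0.452, 0.065], [0.431, 0.39], [0.692, 0.383], [0.713, 0.073]]
[[ 0.893  0.451 -0.   ]
 [ 0.451 -0.893  0.001]
 [ 0.    -0.001 -1.   ]]
[[-0.     0.957  0.291]
 [ 1.     0.     0.   ]
 [ 0.     0.291 -0.957]] [ 0.082  0.    -0.197]
```

```bash
cat >> h.py <<'E'
# Poses: yaw = world direction of tool x when pointing down; tilt about tool y (deg); g = grasp point
def rot(yaw,tilt): 
    return R.from_euler('z',yaw,degrees=True)*R.from_euler('x',180,degrees=True)*R.from_euler('y',tilt,degrees=True)
def tcp(g,Ro): return np.array(g)+Ro.apply([0,0,.019])
def rows(p1,R1,p0=None,R0=None,n=None):
    "constant row (shift then turn) repeated n times, leading from the pose now to (p1,R1)"
    o=observe()
    if p0 is None: p0,R0=o["tcp_pos"],R.from_quat(o["tcp_rot"])
    P=R0.inv().apply(np.array(p1)-p0); w=(R0.inv()*R1).as_rotvec()
    n0=n or int(np.ceil(max(np.linalg.norm(P)/.034,np.linalg.norm(w)/np.radians(6),1)))
    while 1:
        S=sum(R.from_rotvec(w/n0*k).as_matrix() for k in range(n0)); s=np.linalg.solve(S,P)/.030; t=w/n0/np.radians(6)
        if n or max(abs(s).max(),abs(t).max())<=1: break
        n0+=1
    print("n",n0,"row",s.round(2).tolist(),t.round(2).tolist())
def st():
    o=observe(); e=R.from_quat(o["tcp_rot"]).as_matrix()
    print("t",round(o["time_s"],2),"tcp",o["tcp_pos"].round(4),"j",o["joint_pos"].round(2),"F",o["contact_force"].round(1),"w",round(o["grip_width"],4),"gf",round(float(o["gripper_force"]),2))
    print("x",e[:,0].round(3),"z",e[:,2].round(3))
E
python3 -c "
from h import *
rows([.558,-.237,.21],rot(62,0))"
```

```text
n 15 row [1.0, -0.26, -0.05] [-0.0, -0.0, -0.39]
```

Call:
{"name": "drive_tool", "arguments": {"steps": [[[1,-0.26,-0.05],[0,0,-0.39],-1],[[1,-0.26,-0.05],[0,0,-0.39],-1],[[1,-0.26,-0.05],[0,0,-0.39],-1],[[1,-0.26,-0.05],[0,0,-0.39],-1],[[1,-0.26,-0.05],[0,0,-0.39],-1],[[1,-0.26,-0.05],[0,0,-0.39],-1],[[1,-0.26,-0.05],[0,0,-0.39],-1],[[1,-0.26,-0.05],[0,0,-0.39],-1],[[1,-0.26,-0.05],[0,0,-0.39],-1],[[1,-0.26,-0.05],[0,0,-0.39],-1]]}}

```text
time_s: 0.98
tcp_pos: [0.5062, -0.3812, 0.2033]
tcp_rot: [0.905, 0.425, -0.0, -0.0]
contact_force: [0.8, 0.6, 0.0]
grip_width: 0.0912
gripper_force: 0.0
```

Call:
{"name": "drive_tool", "arguments": {"steps": [[[1,-0.26,-0.05],[0,0,-0.39],-1],[[1,-0.26,-0.05],[0,0,-0.39],-1],[[1,-0.26,-0.05],[0,0,-0.39],-1],[[1,-0.26,-0.05],[0,0,-0.39],-1],[[1,-0.26,-0.05],[0,0,-0.39],-1],[[0,0,0],[0,0,0],-1],[[0,0,0],[0,0,0],-1]]}}

```text
time_s: 1.57
tcp_pos: [0.5601, -0.2364, 0.2109]
tcp_rot: [0.857, 0.515, -0.0, -0.0]
contact_force: [0.0, -0.8, -0.6]
grip_width: 0.0913
gripper_force: 0.0
```

```bash
python3 - <<'E'
from h import *
import pickle
c=viewer.camera("wrist"); pickle.dump(c,open("c1.pkl","wb")); st()
cv2.imwrite("pics/d.png",c["frame"])
E
```

```text
t 1.62 tcp [ 0.5599 -0.2374  0.2108] j [-0.44  0.21  1.91 -0.    1.02  0.05] F [-0.5 -0.7 -0.4] w 0.0911 gf 0.0
x [ 0.47   0.882 -0.   ] z [-0. -0. -1.]
```

View pics/d.png

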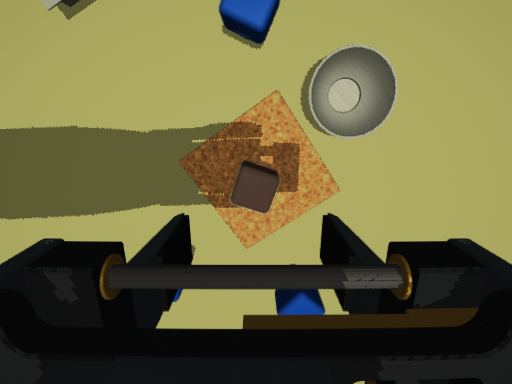

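The wrist view shows the dark brown jar base at about (255,186), turned some 15° in the image. The bowl is at (352,92) and the blue jars are well clear.

```bash
python3 - <<'E'
from h import *
import pickle
c=pickle.load(open("c1.pkl","rb")); f=c["frame"]; hsv=cv2.cvtColor(f,cv2.COLOR_BGR2HSV)
print(hsv[186,255],hsv[170,215],hsv[165,255],hsv[212,255],hsv[186,240])
b,g,rr=[f[...,i].astype(int) for i in range(3)]
m=((hsv[...,1]<140)).astype(np.uint8); m[:150]=0;m[225:]=0;m[:,:220]=0;m[:,295:]=0
cs=max(cv2.findContours(m,cv2.RETR_EXTERNAL,cv2.CHAIN_APPROX_NONE)[0],key=cv2.contourArea)
q=cv2.boxPoints(cv2.minAreaRect(cs)); print(q.tolist(),cv2.contourArea(cs))
P=onz(c,q,.088)[:,:2]; e=np.roll(P,-1,0)-P
print(P.round(4).tolist(),P.mean(0).round(4),np.linalg.norm(e,axis=1).round(4),(np.degrees(np.arctan2(e[:,1],e[:,0]))%90).round(1))
print("bowl",onz(c,[(352,92)],.045).round(3),"mat",onz(c,[(278,91),(340,189),(247,248),(180,160)],.006).round(3)[:,:2].tolist())
E
```

```text
[ 9 94 79] [ 14 177 121] [ 13 132  27] [ 17 144 183] [10 92 78]
[[227.300048828125, 203.09999084472656], [241.6000518798828, 160.1999969482422], [283.0000305175781, 173.99998474121094], [268.70001220703125, 216.8999786376953]] 1804.0
[[0.5159, -0.2435], [0.5581, -0.2043], [0.5945, -0.2428], [0.5535, -0.2845]] [ 0.5555 -0.2438] [0.0575 0.053  0.0585 0.0556] [42.9 43.4 45.5 42.4]
bowl [[ 0.719 -0.199  0.045]] mat [[0.64, -0.153], [0.662, -0.326], [0.484, -0.348], [0.466, -0.17]]
```

```bash
python3 -c "
from h import *
Ro=rot(43.5,45); g=np.array([.5555,-.2438,.054])
p=tcp(g,Ro)-Ro.apply([0,0,.12]); print(p,Ro.as_matrix().round(2)); rows(p,Ro)"
```

```text
[ 0.50369537 -0.29296076  0.12541778] [[ 0.51  0.69  0.51]
 [ 0.49 -0.73  0.49]
 [ 0.71  0.   -0.71]]
n 9 row [-0.39, -0.06, 0.2] [-0.13, 0.83, 0.32]
```

Call:
{"name": "drive_tool", "arguments": {"steps": [[[-0.39,-0.06,0.2],[-0.13,0.83,0.32],-1],[[-0.39,-0.06,0.2],[-0.13,0.83,0.32],-1],[[-0.39,-0.06,0.2],[-0.13,0.83,0.32],-1],[[-0.39,-0.06,0.2],[-0.13,0.83,0.32],-1],[[-0.39,-0.06,0.2],[-0.13,0.83,0.32],-1],[[-0.39,-0.06,0.2],[-0.13,0.83,0.32],-1],[[-0.39,-0.06,0.2],[-0.13,0.83,0.32],-1],[[-0.39,-0.06,0.2],[-0.13,0.83,0.32],-1],[[-0.39,-0.06,0.2],[-0.13,0.83,0.32],-1],[[0,0,0],[0,0,0],-1]]}}

```text
time_s: 2.45
tcp_pos: [0.5004, -0.2939, 0.1223]
tcp_rot: [0.858, 0.339, 0.357, -0.147]
contact_force: [0.0, 1.0, -0.3]
grip_width: 0.0912
gripper_force: 0.0
```

```bash
python3 -c "
from h import *
st()
Ro=rot(43.5,45); g=np.array([.5555,-.2438,.054])
p=tcp(g,Ro);rows(p-Ro.apply([0,0,.12]),Ro); rows(p,Ro)
import pickle
c=viewer.camera('wrist');pickle.dump(c,open('c2.pkl','wb'));cv2.imwrite('pics/e.png',c['frame'])"
```

```text
t 2.45 tcp [ 0.5004 -0.2939  0.1223] j [-0.94  0.4   2.06  0.94  1.06 -0.77] F [ 0.   1.  -0.3] w 0.0912 gf 0.0
x [0.515 0.477 0.713] z [ 0.514  0.494 -0.702]
n 1 row [0.15, 0.05, 0.0] [-0.04, -0.07, -0.08]
n 5 row [0.03, 0.01, 0.8] [-0.01, -0.01, -0.02]
```

View pics/e.png

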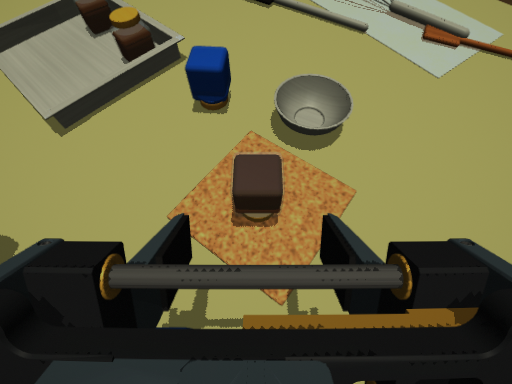

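The jar (257,185) is square in the view and centred between the fingers at about 189 and 323. The joints are well inside their ranges, so I go in.

Call:
{"name": "drive_tool", "arguments": {"steps": [[[0.15,0.05,0],[-0.04,-0.07,-0.08],-1],[[0,0,0.6],[0,0,0],-1],[[0,0,0.8],[0,0,0],-1],[[0,0,0.8],[0,0,0],-1],[[0,0,0.8],[0,0,0],-1],[[0,0,0.6],[0,0,0],-1],[[0,0,0.4],[0,0,0],-1],[[0,0,0],[0,0,0],-1]]}}

```text
time_s: 3.17
tcp_pos: [0.5694, -0.2323, 0.0439]
tcp_rot: [0.857, 0.348, 0.354, -0.14]
contact_force: [-0.7, 0.6, 0.9]
grip_width: 0.0912
gripper_force: 0.0
```

```bash
python3 -c "
from h import *
st()
Ro=rot(43.5,45); g=np.array([.5555,-.2438,.054])
rows(tcp(g,Ro),Ro)
import pickle
c=viewer.camera('wrist')
f=c['frame'];hsv=cv2.cvtColor(f,cv2.COLOR_BGR2HSV).astype(int)
m=((hsv[...,1]<140)&(hsv[...,1]>55)&(hsv[...,2]<110)&(hsv[...,0]<14)).astype(np.uint8);m[:120]=0;m[235:]=0;m[:,:195]=0;m[:,320:]=0
cs=max(cv2.findContours(m,0,1)[0],key=cv2.contourArea);print(cv2.minAreaRect(cs),cv2.boundingRect(cs))"
```

```text
t 3.17 tcp [ 0.5694 -0.2323  0.0439] j [-0.77  0.54  2.05  1.11  0.9  -0.86] F [-0.7  0.6  0.9] w 0.0912 gf 0.0
x [0.507 0.498 0.703] z [ 0.509  0.486 -0.711]
n 1 row [-0.19, -0.04, -0.03] [-0.02, 0.05, 0.11]
((253.0, 214.5), (39.0, 78.0), 90.0) (214, 195, 79, 40)
```

Call:
{"name": "drive_tool", "arguments": {"steps": [[[-0.19,-0.04,-0.03],[-0.02,0.05,0.11],-0.7],[[0,0,0],[0,0,0],-0.4],[[0,0,0],[0,0,0],-0.32],[[0,0,0],[0,0,0],-0.28],[[0,0,0],[0,0,0],-0.28],[[0,0,0],[0,0,0],-0.28]]}}

```text
time_s: 3.72
tcp_pos: [0.564, -0.2366, 0.0408]
tcp_rot: [0.858, 0.341, 0.356, -0.142]
contact_force: [0.6, -0.6, 0.2]
grip_width: 0.0589
gripper_force: 0.0
```

Call:
{"name": "drive_tool", "arguments": {"steps": [[[0,0,0],[0,0,0],-0.26],[[0,0,0],[0,0,0],-0.25],[[0,0,0],[0,0,0],-0.245],[[0,0,0],[0,0,0],-0.24],[[0,0,0],[0,0,0],-0.24]]}}

```text
time_s: 4.13
tcp_pos: [0.5639, -0.2361, 0.0405]
tcp_rot: [0.858, 0.341, 0.356, -0.142]
contact_force: [-1.3, 1.2, 0.6]
grip_width: 0.0566
gripper_force: 0.6
```

Call:
{"name": "drive_tool", "arguments": {"steps": [[[0,0,0],[0,0,0],-0.235],[[0,0,0],[0,0,0],-0.23],[[0,0,0],[0,0,0],-0.23]]}}

```text
time_s: 4.38
tcp_pos: [0.564, -0.2362, 0.0405]
tcp_rot: [0.858, 0.341, 0.356, -0.142]
contact_force: [-1.0, 1.2, 0.0]
grip_width: 0.0562
gripper_force: 0.6
```

Call:
{"name": "drive_tool", "arguments": {"steps": [[[0,0,0],[0,0,0],-0.225],[[0,0,0],[0,0,0],-0.225],[[0,0,0],[0,0,0],-0.225]]}}

```text
time_s: 4.63
tcp_pos: [0.564, -0.2362, 0.0405]
tcp_rot: [0.858, 0.341, 0.356, -0.142]
contact_force: [-1.3, 1.5, -0.2]
grip_width: 0.0562
gripper_force: 9.6
```

Call:
{"name": "drive_tool", "arguments": {"steps": [[[0,0,0],[0,0,0],-0.224],[[0.1,0,-0.1],[0,0,0],-0.224],[[0.3,0,-0.3],[0,0,0],-0.224],[[0.5,0,-0.5],[0,0,0],-0.224],[[0.5,0,-0.5],[0,0,0],-0.224],[[0.5,0,-0.5],[0,0,0],-0.224],[[0,0,0],[0,0,0],-0.224]]}}

```text
time_s: 5.22
tcp_pos: [0.5654, -0.2377, 0.1257]
tcp_rot: [0.858, 0.342, 0.357, -0.139]
contact_force: [0.9, -1.0, -0.7]
grip_width: 0.0561
gripper_force: 12.8
```

```bash
python3 -c "
from h import *
st()
Ro=rot(43.5,-45); g=np.array([.535,-.262,.12])
rows(tcp(g,Ro),Ro)
c=viewer.camera('side');cv2.imwrite('pics/f.png',cv2.resize(c['frame'][40:240,150:400],None,fx=3,fy=3))"
```

```text
t 5.22 tcp [ 0.5654 -0.2377  0.1257] j [-0.79  0.39  2.06  1.03  0.97 -0.71] F [ 0.9 -1.  -0.7] w 0.0561 gf 12.8
x [0.511 0.487 0.708] z [ 0.517  0.483 -0.706]
n 16 row [-0.12, -0.01, 0.04] [0.0, -0.94, -0.0]
```

View pics/f.png

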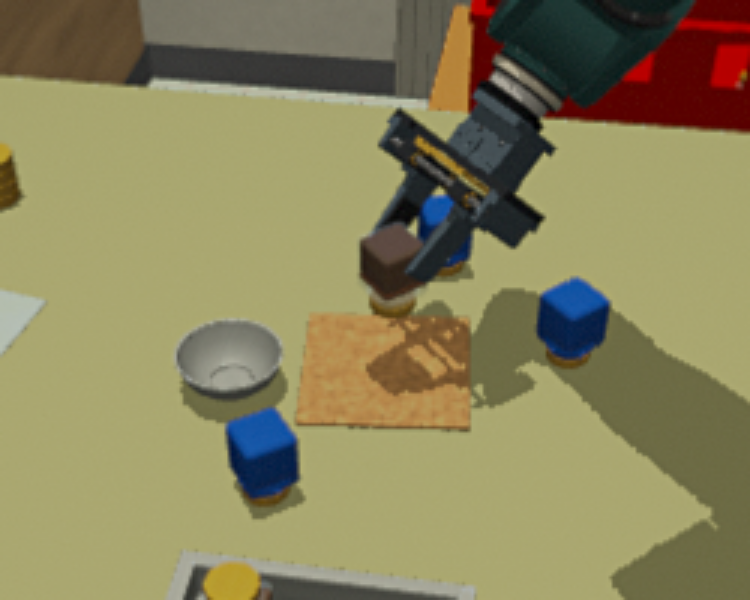

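The jar is held clear of the mat, upside down as before; the crop shows it at about (392,265). I roll it over slowly.

Call:
{"name": "drive_tool", "arguments": {"steps": [[[-0.1,0,0.03],[0,-0.3,0],-0.224],[[-0.1,0,0.03],[0,-0.6,0],-0.224],[[-0.1,0,0.03],[0,-0.8,0],-0.224],[[-0.1,0,0.03],[0,-0.8,0],-0.224],[[-0.1,0,0.03],[0,-0.8,0],-0.224],[[-0.1,0,0.03],[0,-0.8,0],-0.224],[[-0.1,0,0.03],[0,-0.8,0],-0.224],[[-0.1,0,0.03],[0,-0.8,0],-0.224],[[-0.1,0,0.03],[0,-0.8,0],-0.224],[[-0.1,0,0.03],[0,-0.8,0],-0.224]]}}

```text
time_s: 6.1
tcp_pos: [0.5476, -0.2515, 0.0996]
tcp_rot: [0.929, 0.369, 0.008, -0.003]
contact_force: [-0.6, 1.0, -2.8]
grip_width: 0.0558
gripper_force: 12.8
```

Call:
{"name": "drive_tool", "arguments": {"steps": [[[-0.1,0,0.03],[0,-0.8,0],-0.224],[[-0.1,0,0.03],[0,-0.8,0],-0.224],[[-0.1,0,0.03],[0,-0.8,0],-0.224],[[-0.1,0,0.03],[0,-0.8,0],-0.224],[[-0.1,0,0.03],[0,-0.8,0],-0.224],[[-0.1,0,0.03],[0,-0.8,0],-0.224],[[-0.1,0,0.03],[0,-0.8,0],-0.224],[[-0.1,0,0.03],[0,-0.8,0],-0.224],[[-0.1,0,0.03],[0,-0.5,0],-0.224],[[0,0,0],[0,0,0],-0.224]]}}

```text
time_s: 6.93
tcp_pos: [0.5273, -0.2693, 0.0986]
tcp_rot: [0.872, 0.348, -0.321, 0.126]
contact_force: [0.2, 1.0, -2.9]
grip_width: 0.0556
gripper_force: 12.8
```

```bash
python3 -c "
from h import *
st()
Ro=rot(43.5,-45); g=np.array([.535,-.262,.05])
rows(tcp(g,Ro)+[0,0,.03],Ro); rows(tcp(g,Ro),Ro); print(tcp(g,Ro))
c=viewer.camera('side');cv2.imwrite('pics/g.png',cv2.resize(c['frame'][40:240,150:400],None,fx=3,fy=3))"
```

```text
t 6.93 tcp [ 0.5273 -0.2693  0.0986] j [-0.24  0.56  1.82 -0.61  1.26  0.91] F [ 0.2  1.  -2.9] w 0.0556 gf 12.77
x [ 0.552  0.526 -0.647] z [-0.472 -0.443 -0.762]
n 1 row [0.62, 0.0, 0.87] [-0.04, -0.78, 0.02]
n 2 row [0.65, 0.0, 0.81] [-0.02, -0.39, 0.01]
[ 0.52525457 -0.27124806  0.03656497]
```

View pics/g.png

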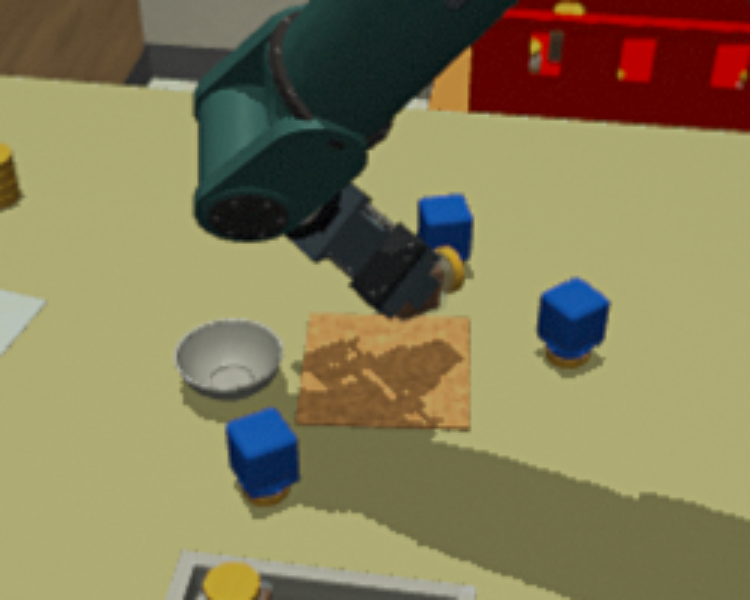

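The jar lies level-ish in the grip with its lid to the right and its base to the left. I finish the turn and lower it.

Call:
{"name": "drive_tool", "arguments": {"steps": [[[0.3,0,0.4],[0,-0.4,0.01],-0.224],[[0.4,0,0.5],[0,-0.38,0.01],-0.224],[[0.4,0,0.45],[0,0,0],-0.224],[[0.2,0,0.25],[0,0,0],-0.224],[[0,0,0],[0,0,0],-0.224],[[0,0,0],[0,0,0],-0.224]]}}

```text
time_s: 7.48
tcp_pos: [0.5247, -0.2735, 0.0392]
tcp_rot: [0.86, 0.34, -0.354, 0.14]
contact_force: [0.2, 0.3, -1.7]
grip_width: 0.056
gripper_force: 12.8
```

```bash
python3 -c "
from h import *
st()
Ro=rot(43.5,-45); g=np.array([.535,-.262,.040])
rows(tcp(g,Ro),Ro); print(tcp(g,Ro))"
```

```text
t 7.48 tcp [ 0.5247 -0.2735  0.0392] j [-0.23  0.68  1.79 -0.66  1.25  1.  ] F [ 0.2  0.3 -1.7] w 0.056 gf 12.78
x [ 0.518  0.486 -0.704] z [-0.513 -0.482 -0.71 ]
n 1 row [0.34, -0.04, 0.25] [-0.03, -0.04, -0.04]
[ 0.52525457 -0.27124806  0.02656497]
```

Call:
{"name": "drive_tool", "arguments": {"steps": [[[0.08,0,0.08],[0,-0.04,0],-0.224],[[0.08,0,0.08],[0,0,0],-0.224],[[0.06,0,0.06],[0,0,0],-0.224],[[0.04,0,0.04],[0,0,0],-0.224],[[0,0,0],[0,0,0],-0.224],[[0,0,0],[0,0,0],-0.224]]}}

```text
time_s: 7.98
tcp_pos: [0.525, -0.2732, 0.0279]
tcp_rot: [0.859, 0.34, -0.356, 0.142]
contact_force: [0.1, 0.1, -2.6]
grip_width: 0.0558
gripper_force: 12.8
```

Call:
{"name": "drive_tool", "arguments": {"steps": [[[0.024,0,0.024],[0,0,0],-0.224],[[0.024,0,0.024],[0,0,0],-0.224],[[0,0,0],[0,0,0],-0.224],[[0,0,0],[0,0,0],-0.224]]}}

```text
time_s: 8.32
tcp_pos: [0.5249, -0.2732, 0.0258]
tcp_rot: [0.859, 0.34, -0.356, 0.142]
contact_force: [0.8, -0.3, -2.1]
grip_width: 0.0559
gripper_force: 12.8
```

g is now at 0.0392, and I expect contact at about 0.036.

Call:
{"name": "drive_tool", "arguments": {"steps": [[[0.024,0,0.024],[0,0,0],-0.224],[[0,0,0],[0,0,0],-0.224],[[0.012,0,0.012],[0,0,0],-0.224],[[0,0,0],[0,0,0],-0.224],[[0,0,0],[0,0,0],-0.224]]}}

```text
time_s: 8.73
tcp_pos: [0.5249, -0.2732, 0.0243]
tcp_rot: [0.859, 0.34, -0.356, 0.142]
contact_force: [0.0, 0.0, -2.4]
grip_width: 0.0557
gripper_force: 12.8
```

Call:
{"name": "drive_tool", "arguments": {"steps": [[[0.012,0,0.012],[0,0,0],-0.224],[[0,0,0],[0,0,0],-0.224],[[0.012,0,0.012],[0,0,0],-0.224],[[0,0,0],[0,0,0],-0.224],[[0,0,0],[0,0,0],-0.224]]}}

```text
time_s: 9.15
tcp_pos: [0.5249, -0.2732, 0.0233]
tcp_rot: [0.859, 0.34, -0.356, 0.142]
contact_force: [-0.2, 0.0, -2.8]
grip_width: 0.0559
gripper_force: 12.8
```

Call:
{"name": "drive_tool", "arguments": {"steps": [[[0.012,0,0.012],[0,0,0],-0.224],[[0,0,0],[0,0,0],-0.224],[[0.012,0,0.012],[0,0,0],-0.224],[[0,0,0],[0,0,0],-0.224],[[0,0,0],[0,0,0],-0.224]]}}

```text
time_s: 9.57
tcp_pos: [0.5249, -0.2732, 0.0223]
tcp_rot: [0.859, 0.34, -0.356, 0.142]
contact_force: [-0.1, 0.2, -2.7]
grip_width: 0.0561
gripper_force: 12.8
```

Call:
{"name": "drive_tool", "arguments": {"steps": [[[0.012,0,0.012],[0,0,0],-0.224],[[0,0,0],[0,0,0],-0.224],[[0,0,0],[0,0,0],-0.224]]}}

```text
time_s: 9.82
tcp_pos: [0.5249, -0.2732, 0.0217]
tcp_rot: [0.859, 0.34, -0.356, 0.142]
contact_force: [0.0, 0.5, -2.6]
grip_width: 0.0561
gripper_force: 12.8
```

Call:
{"name": "drive_tool", "arguments": {"steps": [[[0.012,0,0.012],[0,0,0],-0.224],[[0,0,0],[0,0,0],-0.224],[[0.012,0,0.012],[0,0,0],-0.224],[[0,0,0],[0,0,0],-0.224]]}}

```text
time_s: 10.15
tcp_pos: [0.5249, -0.2732, 0.0207]
tcp_rot: [0.859, 0.34, -0.356, 0.142]
contact_force: [0.5, -0.3, -1.5]
grip_width: 0.0559
gripper_force: 12.8
```

Call:
{"name": "drive_tool", "arguments": {"steps": [[[0.012,0,0.012],[0,0,0],-0.224],[[0,0,0],[0,0,0],-0.224],[[0,0,0],[0,0,0],-0.224]]}}

```text
time_s: 10.4
tcp_pos: [0.5249, -0.2733, 0.0206]
tcp_rot: [0.859, 0.34, -0.356, 0.142]
contact_force: [-0.7, 0.9, 4.4]
grip_width: 0.056
gripper_force: 12.7
```

Contact, at about 7 N. I release gently.

Call:
{"name": "drive_tool", "arguments": {"steps": [[[0,0,0],[0,0,0],-0.228],[[0,0,0],[0,0,0],-0.231],[[0,0,0],[0,0,0],-0.235],[[0,0,0],[0,0,0],-0.25],[[0,0,0],[0,0,0],-0.3],[[0,0,0],[0,0,0],-0.6],[[0,0,0],[0,0,0],-1],[[0,0,0],[0,0,0],-1],[[0,0,0],[0,0,0],-1]]}}

```text
time_s: 11.15
tcp_pos: [0.5249, -0.2732, 0.0202]
tcp_rot: [0.859, 0.34, -0.356, 0.142]
contact_force: [-0.3, -0.2, 0.1]
grip_width: 0.0832
gripper_force: 0.0
```

```bash
python3 -c "
from h import *
st()"
```

```text
t 11.15 tcp [ 0.5249 -0.2732  0.0202] j [-0.22  0.71  1.79 -0.67  1.24  1.02] F [-0.3 -0.2  0.1] w 0.0832 gf 0.0
x [ 0.515  0.484 -0.708] z [-0.515 -0.486 -0.706]
```

Call:
{"name": "drive_tool", "arguments": {"steps": [[[0,0,-0.2],[0,0,0],-1],[[0,0,-0.6],[0,0,0],-1],[[0,0,-0.9],[0,0,0],-1],[[0,0,-0.9],[0,0,0],-1],[[0,0,-0.9],[0,0,0],-1],[[0,0,-0.9],[0,0,0],-1],[[0,0,0],[0,0,0],-1]]}}

```text
time_s: 11.73
tcp_pos: [0.5971, -0.2074, 0.1174]
tcp_rot: [0.859, 0.341, -0.353, 0.143]
contact_force: [0.1, 0.2, 0.5]
grip_width: 0.0913
gripper_force: 0.0
```

```bash
python3 -c "
from h import *
st()
Ro=rot(43.5,45); g=np.array([.535,-.264,.036])
p=tcp(g,Ro)-Ro.apply([0,0,.12]); Rm=rot(43.5,0); pm=[.535,-.264,.19]
rows(pm,Rm); rows(p,Ro,pm,Rm)"
```

```text
t 11.73 tcp [ 0.5971 -0.2074  0.1174] j [-0.12  0.64  1.66 -0.58  1.43  0.96] F [0.1 0.2 0.5] w 0.0913 gf 0.0
x [ 0.518  0.484 -0.705] z [-0.51  -0.487 -0.709]
n 8 row [-0.46, -0.01, -0.13] [0.01, 0.93, -0.01]
n 8 row [-0.41, -0.0, 0.23] [0.0, 0.94, -0.0]
```

Call:
{"name": "drive_tool", "arguments": {"steps": [[[-0.46,0,-0.13],[0,0.93,0],-1],[[-0.46,0,-0.13],[0,0.93,0],-1],[[-0.46,0,-0.13],[0,0.93,0],-1],[[-0.46,0,-0.13],[0,0.93,0],-1],[[-0.46,0,-0.13],[0,0.93,0],-1],[[-0.46,0,-0.13],[0,0.93,0],-1],[[-0.46,0,-0.13],[0,0.93,0],-1],[[-0.46,0,-0.13],[0,0.93,0],-1],[[0,0,0],[0,0,0],-1],[[0,0,0],[0,0,0],-1]]}}

```text
time_s: 12.57
tcp_pos: [0.5305, -0.268, 0.1878]
tcp_rot: [0.93, 0.367, -0.003, 0.002]
contact_force: [1.1, 0.6, 0.3]
grip_width: 0.0913
gripper_force: 0.0
```

```bash
python3 - <<'E'
from h import *
import pickle
st()
c=viewer.camera("wrist"); f=c["frame"]; pickle.dump(c,open("c3.pkl","wb")); cv2.imwrite("pics/i.png",f)
hsv=cv2.cvtColor(f,cv2.COLOR_BGR2HSV).astype(int)
m=((hsv[...,1]<140)&(hsv[...,1]>55)&(hsv[...,2]<120)&(hsv[...,0]<15)).astype(np.uint8);m[:100]=0;m[240:]=0;m[:,:200]=0;m[:,310:]=0
cs=max(cv2.findContours(m,0,1)[0],key=cv2.contourArea);q=cv2.boxPoints(cv2.minAreaRect(cs));print(q.tolist())
P=onz(c,q,.062)[:,:2]; e=np.roll(P,-1,0)-P
print(P.round(4).tolist(),P.mean(0).round(4),np.linalg.norm(e,axis=1).round(4),(np.degrees(np.arctan2(e[:,1],e[:,0]))%90).round(1))
E
```

```text
t 12.57 tcp [ 0.5305 -0.268   0.1878] j [-0.5   0.22  1.95 -0.01  0.97  0.32] F [1.1 0.6 0.3] w 0.0913 gf 0.0
x [ 0.73   0.683 -0.007] z [-0.004 -0.006 -1.   ]
[[235.0, 152.0], [275.0, 152.0], [275.0, 190.0], [235.0, 190.0]]
[[0.5402, -0.2257], [0.5729, -0.2608], [0.5389, -0.294], [0.5047, -0.2574]] [ 0.5392 -0.2595] [0.048  0.0475 0.0501 0.0475] [43.  44.3 43.  41.8]
```

View pics/i.png

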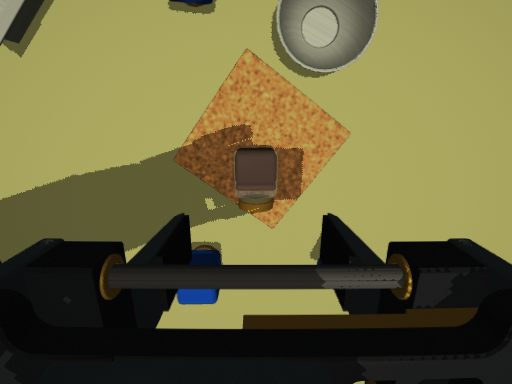

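The jar lies on its side, square to the gripper: cake at (255,171), lid at (256,207) towards the lower right and base away from it. Now the second grasp.

```bash
python3 -c "
from h import *
Ro=rot(43.5,45); g=np.array([.5355,-.2633,.0355])
p=tcp(g,Ro)-Ro.apply([0,0,.12]); rows(p,Ro,n=9); print(p,tcp(g,Ro))"
```

```text
n 9 row [-0.34, 0.0, 0.2] [0.0, 0.84, -0.01]
[ 0.48369537 -0.31246076  0.10691778] [ 0.54524543 -0.25405194  0.02206497]
```

Call:
{"name": "drive_tool", "arguments": {"steps": [[[-0.34,0,0.2],[0,0.84,-0.01],-1],[[-0.34,0,0.2],[0,0.84,-0.01],-1],[[-0.34,0,0.2],[0,0.84,-0.01],-1],[[-0.34,0,0.2],[0,0.84,-0.01],-1],[[-0.34,0,0.2],[0,0.84,-0.01],-1],[[-0.34,0,0.2],[0,0.84,-0.01],-1],[[-0.34,0,0.2],[0,0.84,-0.01],-1],[[-0.34,0,0.2],[0,0.84,-0.01],-1],[[-0.34,0,0.2],[0,0.84,-0.01],-1],[[0,0,0],[0,0,0],-1]]}}

```text
time_s: 13.45
tcp_pos: [0.4819, -0.3112, 0.1036]
tcp_rot: [0.857, 0.343, 0.356, -0.144]
contact_force: [-0.8, 2.4, -1.2]
grip_width: 0.0914
gripper_force: 0.0
```

```bash
python3 -c "
from h import *
st()
Ro=rot(43.5,45); g=np.array([.5355,-.2633,.0355])
p=tcp(g,Ro); rows(p-Ro.apply([0,0,.05]),Ro);rows(p,Ro)"
```

```text
t 13.45 tcp [ 0.4819 -0.3112  0.1036] j [-0.98  0.43  2.06  0.93  1.06 -0.82] F [-0.8  2.4 -1.2] w 0.0914 gf 0.0
x [0.51  0.486 0.71 ] z [ 0.512  0.492 -0.704]
n 3 row [0.03, 0.03, 0.76] [-0.01, -0.01, 0.0]
n 4 row [0.02, 0.02, 0.98] [-0.01, -0.01, 0.0]
```

Call:
{"name": "drive_tool", "arguments": {"steps": [[[0.05,0.04,0.4],[0,-0.02,0],-1],[[0.04,0.04,0.8],[0,0,0],-1],[[0,0,0.8],[0,0,0],-1],[[0,0,0.8],[0,0,0],-1],[[0,0,0.6],[0,0,0],-1],[[0,0,0.4],[0,0,0],-1],[[0,0,0.1],[0,0,0],-1],[[0,0,0],[0,0,0],-1]]}}

```text
time_s: 14.12
tcp_pos: [0.5471, -0.2549, 0.0266]
tcp_rot: [0.857, 0.346, 0.354, -0.141]
contact_force: [-0.5, 0.3, -0.3]
grip_width: 0.0912
gripper_force: 0.0
```

```bash
python3 -c "
from h import *
st()
Ro=rot(43.5,45); g=np.array([.5355,-.2633,.0355])
rows(tcp(g,Ro),Ro)"
```

```text
t 14.12 tcp [ 0.5471 -0.2549  0.0266] j [-0.83  0.57  2.05  1.1   0.91 -0.9 ] F [-0.5  0.3 -0.3] w 0.0912 gf 0.0
x [0.51  0.494 0.704] z [ 0.51   0.486 -0.71 ]
n 1 row [-0.12, -0.07, 0.09] [-0.02, 0.04, 0.07]
```

Call:
{"name": "drive_tool", "arguments": {"steps": [[[-0.12,-0.07,0.09],[-0.02,0.04,0.07],-0.7],[[0,0,0],[0,0,0],-0.4],[[0,0,0],[0,0,0],-0.32],[[0,0,0],[0,0,0],-0.28],[[0,0,0],[0,0,0],-0.28],[[0,0,0],[0,0,0],-0.26],[[0,0,0],[0,0,0],-0.25],[[0,0,0],[0,0,0],-0.24],[[0,0,0],[0,0,0],-0.235],[[0,0,0],[0,0,0],-0.235]]}}

```text
time_s: 14.95
tcp_pos: [0.5445, -0.255, 0.0221]
tcp_rot: [0.858, 0.341, 0.356, -0.141]
contact_force: [0.3, -0.2, 0.3]
grip_width: 0.0564
gripper_force: 0.2
```

Call:
{"name": "drive_tool", "arguments": {"steps": [[[0,0,0],[0,0,0],-0.23],[[0,0,0],[0,0,0],-0.228],[[0,0,0],[0,0,0],-0.226],[[0,0,0],[0,0,0],-0.225],[[0,0,0],[0,0,0],-0.224],[[0,0,0],[0,0,0],-0.224]]}}

```text
time_s: 15.45
tcp_pos: [0.5445, -0.255, 0.0221]
tcp_rot: [0.858, 0.341, 0.356, -0.141]
contact_force: [-0.6, -0.1, 0.7]
grip_width: 0.056
gripper_force: 12.3
```

```bash
python3 -c "
from h import *
st()"
```

```text
t 15.45 tcp [ 0.5445 -0.255   0.0221] j [-0.83  0.58  2.05  1.11  0.91 -0.91] F [-0.6 -0.1  0.7] w 0.056 gf 12.31
x [0.513 0.485 0.708] z [ 0.515  0.486 -0.706]
```

Call:
{"name": "drive_tool", "arguments": {"steps": [[[0.1,0,-0.1],[0,0,0],-0.224],[[0.3,0,-0.3],[0,0,0],-0.224],[[0.5,0,-0.5],[0,0,0],-0.224],[[0.5,0,-0.5],[0,0,0],-0.224],[[0.5,0,-0.5],[0,0,0],-0.224],[[0.5,0,-0.5],[0,0,0],-0.224],[[0.3,0,-0.3],[0,0,0],-0.224],[[0,0,0],[0,0,0],-0.224]]}}

```text
time_s: 16.12
tcp_pos: [0.5454, -0.2561, 0.1398]
tcp_rot: [0.858, 0.342, 0.357, -0.139]
contact_force: [-0.2, -1.0, -2.3]
grip_width: 0.0555
gripper_force: 12.3
```

```bash
python3 -c "
from h import *
import pickle
st()
a=pickle.load(open('c0.pkl','rb'))
print(onz(a['scene'],[(312.5,212),(369,217)],.084).round(3), onz(a['scene'],[(311,226),(366,230)],.04).round(3))
A=rot(43.5,0); pA=tcp([.535,-.264,.2],A); B=rot(115,0); pB=tcp([.51,.225,.21],B); C=rot(115,-45); pC=tcp([.51,.225,.16],C)
rows(pA,A);rows(pB,B,pA,A,n=20);rows(pC,C,pB,B)"
```

```text
t 16.12 tcp [ 0.5454 -0.2561  0.1398] j [-0.83  0.37  2.07  0.99  1.01 -0.7 ] F [-0.2 -1.  -2.3] w 0.0555 gf 12.35
x [0.511 0.488 0.708] z [ 0.517  0.483 -0.706]
[[0.639 0.132 0.084]
 [0.644 0.285 0.084]] [[0.646 0.132 0.04 ]
 [0.646 0.284 0.04 ]]
n 8 row [0.03, -0.01, -0.18] [0.01, -0.94, -0.0]
n 20 row [0.84, -0.23, -0.02] [0.0, 0.0, -0.6]
n 8 row [0.01, -0.0, 0.2] [-0.0, -0.94, -0.0]
```

Call:
{"name": "drive_tool", "arguments": {"steps": [[[0.03,0,-0.15],[0,-0.4,0],-0.224],[[0.03,0,-0.15],[0,-0.75,0],-0.224],[[0.03,0,-0.15],[0,-0.8,0],-0.224],[[0.03,0,-0.15],[0,-0.8,0],-0.224],[[0.03,0,-0.15],[0,-0.8,0],-0.224],[[0.03,0,-0.15],[0,-0.8,0],-0.224],[[0.03,0,-0.15],[0,-0.8,0],-0.224],[[0.03,0,-0.15],[0,-0.8,0],-0.224],[[0.03,0,-0.15],[0,-0.8,0],-0.224],[[0.03,0,-0.15],[0,-0.7,0],-0.224]]}}

```text
time_s: 16.95
tcp_pos: [0.5361, -0.2626, 0.1797]
tcp_rot: [0.929, 0.369, 0.001, 0.0]
contact_force: [-0.1, -0.3, -2.4]
grip_width: 0.056
gripper_force: 12.3
```

Call:
{"name": "drive_tool", "arguments": {"steps": [[[0.4,-0.11,0],[0,0,-0.3],-0.224],[[0.7,-0.19,0],[0,0,-0.5],-0.224],[[0.84,-0.23,-0.02],[0,0,-0.6],-0.224],[[0.84,-0.23,-0.02],[0,0,-0.6],-0.224],[[0.84,-0.23,-0.02],[0,0,-0.6],-0.224],[[0.84,-0.23,-0.02],[0,0,-0.6],-0.224],[[0.84,-0.23,-0.02],[0,0,-0.6],-0.224],[[0.84,-0.23,-0.02],[0,0,-0.6],-0.224],[[0.84,-0.23,-0.02],[0,0,-0.6],-0.224],[[0.84,-0.23,-0.02],[0,0,-0.6],-0.224]]}}

```text
time_s: 17.78
tcp_pos: [0.6027, -0.0304, 0.1846]
tcp_rot: [0.781, 0.624, 0.004, -0.001]
contact_force: [-0.3, 0.2, -2.7]
grip_width: 0.0563
gripper_force: 12.3
```

Call:
{"name": "drive_tool", "arguments": {"steps": [[[0.84,-0.23,-0.02],[0,0,-0.6],-0.224],[[0.84,-0.23,-0.02],[0,0,-0.6],-0.224],[[0.84,-0.23,-0.02],[0,0,-0.6],-0.224],[[0.84,-0.23,-0.02],[0,0,-0.6],-0.224],[[0.84,-0.23,-0.02],[0,0,-0.6],-0.224],[[0.84,-0.23,-0.02],[0,0,-0.6],-0.224],[[0.84,-0.23,-0.02],[0,0,-0.6],-0.224],[[0.7,-0.2,0],[0,0,-0.5],-0.224],[[0.4,-0.1,0],[0,0,-0.3],-0.224],[[0,0,0],[0,0,0],-0.224]]}}

```text
time_s: 18.62
tcp_pos: [0.5441, 0.1761, 0.1896]
tcp_rot: [0.593, 0.805, 0.003, -0.0]
contact_force: [0.4, -0.5, -2.5]
grip_width: 0.0557
gripper_force: 12.3
```

```bash
python3 -c "
from h import *
st()
C=rot(115,-45); pC=tcp([.51,.225,.16],C)
rows(pC,C,n=10)"
```

```text
t 18.62 tcp [0.5441 0.1761 0.1896] j [ 0.27  0.18  2.    0.01  0.96 -0.03] F [ 0.4 -0.5 -2.5] w 0.0557 gf 12.34
x [-0.296  0.955  0.004] z [ 0.003  0.006 -1.   ]
n 10 row [0.19, -0.05, 0.09] [-0.05, -0.75, -0.12]
```

Call:
{"name": "drive_tool", "arguments": {"steps": [[[0.19,-0.05,0.09],[-0.05,-0.4,-0.12],-0.224],[[0.19,-0.05,0.09],[-0.05,-0.75,-0.12],-0.224],[[0.19,-0.05,0.09],[-0.05,-0.8,-0.12],-0.224],[[0.19,-0.05,0.09],[-0.05,-0.8,-0.12],-0.224],[[0.19,-0.05,0.09],[-0.05,-0.8,-0.12],-0.224],[[0.19,-0.05,0.09],[-0.05,-0.8,-0.12],-0.224],[[0.19,-0.05,0.09],[-0.05,-0.8,-0.12],-0.224],[[0.19,-0.05,0.09],[-0.05,-0.8,-0.12],-0.224],[[0.19,-0.05,0.09],[-0.05,-0.8,-0.12],-0.224],[[0.19,-0.05,0.09],[-0.05,-0.7,-0.12],-0.224]]}}

```text
time_s: 19.45
tcp_pos: [0.5175, 0.2104, 0.1466]
tcp_rot: [0.501, 0.777, -0.203, 0.323]
contact_force: [-0.3, 0.4, -3.4]
grip_width: 0.0559
gripper_force: 12.3
```

Call:
{"name": "drive_tool", "arguments": {"steps": [[[0,0,0],[0,0,0],-0.224],[[0,0,0],[0,0,0],-0.224]]}}

```text
time_s: 19.62
tcp_pos: [0.5169, 0.2103, 0.1459]
tcp_rot: [0.501, 0.778, -0.203, 0.32]
contact_force: [0.1, 0.0, -1.6]
grip_width: 0.0558
gripper_force: 12.3
```

```bash
python3 -c "
from h import *
st()
C=rot(115,-45)
for z in(.1,.055):
  pC=tcp([.51,.225,z],C);rows(pC,C); print(pC)
c=viewer.camera('side');cv2.imwrite('pics/k.png',cv2.resize(c['frame'][180:380,120:370],None,fx=3,fy=3))"
```

```text
t 19.62 tcp [0.5169 0.2103 0.1459] j [ 0.71  0.39  2.01 -0.83  1.16  0.79] F [ 0.1  0.  -1.6] w 0.0558 gf 12.32
x [-0.292  0.65  -0.702] z [ 0.295 -0.637 -0.712]
n 2 row [0.73, -0.01, 0.67] [-0.01, -0.04, -0.05]
[0.51567789 0.21282373 0.08656497]
n 4 row [0.63, -0.0, 0.6] [-0.0, -0.02, -0.02]
[0.51567789 0.21282373 0.04156497]
```

View pics/k.png

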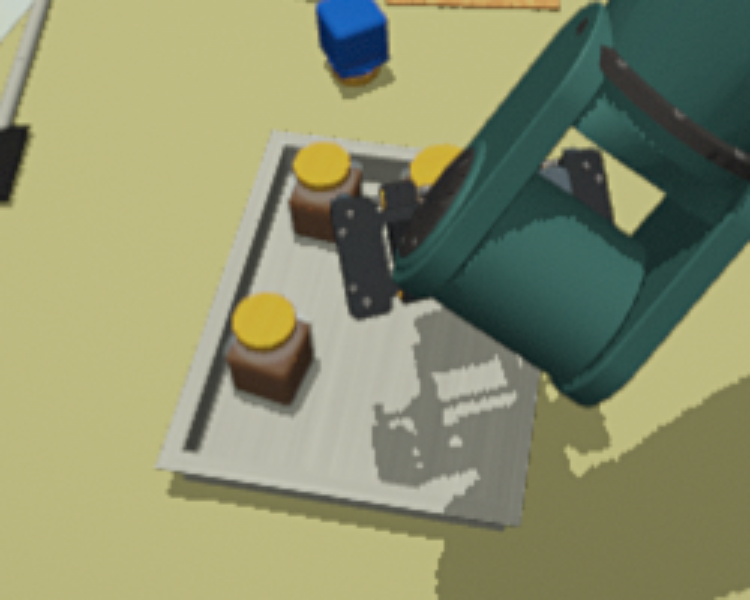

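The jar (lid at crop (440,165)) is upright, lid on top, over the free near half and clear of the other two at (322,190) and (265,345). I lower it.

Call:
{"name": "drive_tool", "arguments": {"steps": [[[0.35,0,0.35],[0,-0.03,-0.03],-0.224],[[0.6,0,0.55],[0,-0.02,-0.03],-0.224],[[0.6,0,0.55],[0,0,-0.03],-0.224],[[0.5,0,0.45],[0,0,0],-0.224],[[0.3,0,0.25],[0,0,0],-0.224],[[0,0,0],[0,0,0],-0.224],[[0,0,0],[0,0,0],-0.224]]}}

```text
time_s: 20.25
tcp_pos: [0.5167, 0.2145, 0.0525]
tcp_rot: [0.498, 0.778, -0.205, 0.323]
contact_force: [0.4, 0.5, -2.3]
grip_width: 0.0559
gripper_force: 12.3
```

```bash
python3 -c "
from h import *
st()
e=R.from_quat(observe()['tcp_rot']); print('g',observe()['tcp_pos']-e.apply([0,0,.019]))
C=rot(115,-45)
rows(tcp([.51,.225,.05],C),C)"
```

```text
t 20.25 tcp [0.5167 0.2145 0.0525] j [ 0.71  0.55  2.   -0.89  1.07  0.92] F [ 0.4  0.5 -2.3] w 0.0559 gf 12.33
x [-0.296  0.643 -0.707] z [ 0.299 -0.64  -0.708]
g [0.51100306 0.22662309 0.06598506]
n 1 row [0.35, -0.05, 0.4] [0.0, -0.01, -0.03]
```

Call:
{"name": "drive_tool", "arguments": {"steps": [[[0.12,0,0.12],[0,0,0],-0.224],[[0.12,0,0.12],[0,0,0],-0.224],[[0.12,0,0.12],[0,0,0],-0.224],[[0.08,0,0.08],[0,0,0],-0.224],[[0.04,0,0.04],[0,0,0],-0.224],[[0,0,0],[0,0,0],-0.224],[[0,0,0],[0,0,0],-0.224]]}}

```text
time_s: 20.83
tcp_pos: [0.5161, 0.2147, 0.0315]
tcp_rot: [0.497, 0.779, -0.205, 0.323]
contact_force: [0.6, 0.2, -2.8]
grip_width: 0.0562
gripper_force: 12.3
```

Call:
{"name": "drive_tool", "arguments": {"steps": [[[0.02,0,0.02],[0,0,0],-0.224],[[0,0,0],[0,0,0],-0.224],[[0.012,0,0.012],[0,0,0],-0.224],[[0,0,0],[0,0,0],-0.224],[[0,0,0],[0,0,0],-0.224]]}}

```text
time_s: 21.25
tcp_pos: [0.5162, 0.2147, 0.0302]
tcp_rot: [0.497, 0.779, -0.205, 0.323]
contact_force: [0.2, 0.2, -2.8]
grip_width: 0.0557
gripper_force: 12.3
```

Call:
{"name": "drive_tool", "arguments": {"steps": [[[0.012,0,0.012],[0,0,0],-0.224],[[0,0,0],[0,0,0],-0.224],[[0.012,0,0.012],[0,0,0],-0.224],[[0,0,0],[0,0,0],-0.224],[[0,0,0],[0,0,0],-0.224]]}}

```text
time_s: 21.67
tcp_pos: [0.5162, 0.2147, 0.0291]
tcp_rot: [0.497, 0.779, -0.205, 0.323]
contact_force: [0.5, 0.2, -2.2]
grip_width: 0.0557
gripper_force: 12.3
```

Call:
{"name": "drive_tool", "arguments": {"steps": [[[0.012,0,0.012],[0,0,0],-0.224],[[0,0,0],[0,0,0],-0.224],[[0.012,0,0.012],[0,0,0],-0.224],[[0,0,0],[0,0,0],-0.224],[[0,0,0],[0,0,0],-0.224]]}}

```text
time_s: 22.08
tcp_pos: [0.5162, 0.2147, 0.0281]
tcp_rot: [0.497, 0.779, -0.205, 0.323]
contact_force: [0.4, -1.1, -2.5]
grip_width: 0.0557
gripper_force: 12.3
```

Call:
{"name": "drive_tool", "arguments": {"steps": [[[0.012,0,0.012],[0,0,0],-0.224],[[0,0,0],[0,0,0],-0.224],[[0.012,0,0.012],[0,0,0],-0.224],[[0,0,0],[0,0,0],-0.224],[[0,0,0],[0,0,0],-0.224]]}}

```text
time_s: 22.5
tcp_pos: [0.5162, 0.2147, 0.0271]
tcp_rot: [0.497, 0.779, -0.205, 0.323]
contact_force: [0.1, 0.6, -1.7]
grip_width: 0.0553
gripper_force: 12.3
```

Call:
{"name": "drive_tool", "arguments": {"steps": [[[0.012,0,0.012],[0,0,0],-0.224],[[0,0,0],[0,0,0],-0.224],[[0.012,0,0.012],[0,0,0],-0.224],[[0,0,0],[0,0,0],-0.224],[[0,0,0],[0,0,0],-0.224]]}}

```text
time_s: 22.92
tcp_pos: [0.5162, 0.2147, 0.0261]
tcp_rot: [0.497, 0.779, -0.205, 0.323]
contact_force: [0.6, 0.6, -1.7]
grip_width: 0.0561
gripper_force: 12.3
```

Call:
{"name": "drive_tool", "arguments": {"steps": [[[0.012,0,0.012],[0,0,0],-0.224],[[0,0,0],[0,0,0],-0.224],[[0.012,0,0.012],[0,0,0],-0.224],[[0,0,0],[0,0,0],-0.224],[[0,0,0],[0,0,0],-0.224]]}}

```text
time_s: 23.33
tcp_pos: [0.5162, 0.2147, 0.0251]
tcp_rot: [0.497, 0.779, -0.205, 0.323]
contact_force: [-0.4, 1.6, -2.5]
grip_width: 0.0561
gripper_force: 12.3
```

Call:
{"name": "drive_tool", "arguments": {"steps": [[[0.012,0,0.012],[0,0,0],-0.224],[[0,0,0],[0,0,0],-0.224],[[0.012,0,0.012],[0,0,0],-0.224],[[0,0,0],[0,0,0],-0.224],[[0,0,0],[0,0,0],-0.224]]}}

```text
time_s: 23.75
tcp_pos: [0.5162, 0.2147, 0.0241]
tcp_rot: [0.497, 0.779, -0.205, 0.323]
contact_force: [-0.2, -0.1, -2.0]
grip_width: 0.056
gripper_force: 12.3
```

Call:
{"name": "drive_tool", "arguments": {"steps": [[[0.012,0,0.012],[0,0,0],-0.224],[[0,0,0],[0,0,0],-0.224],[[0.012,0,0.012],[0,0,0],-0.224],[[0,0,0],[0,0,0],-0.224],[[0,0,0],[0,0,0],-0.224]]}}

```text
time_s: 24.17
tcp_pos: [0.5161, 0.2147, 0.023]
tcp_rot: [0.497, 0.779, -0.205, 0.323]
contact_force: [-1.0, -0.5, -1.6]
grip_width: 0.0558
gripper_force: 12.3
```

Call:
{"name": "drive_tool", "arguments": {"steps": [[[0.012,0,0.012],[0,0,0],-0.224],[[0,0,0],[0,0,0],-0.224],[[0.012,0,0.012],[0,0,0],-0.224],[[0,0,0],[0,0,0],-0.224],[[0,0,0],[0,0,0],-0.224]]}}

```text
time_s: 24.58
tcp_pos: [0.5164, 0.2148, 0.0228]
tcp_rot: [0.497, 0.778, -0.205, 0.324]
contact_force: [-3.3, 1.3, 8.7]
grip_width: 0.0564
gripper_force: 12.6
```

Contact with the floor at about 11 N. I release slowly.

Call:
{"name": "drive_tool", "arguments": {"steps": [[[-0.008,0,-0.008],[0,0,0],-0.226],[[0,0,0],[0,0,0],-0.229],[[0,0,0],[0,0,0],-0.232],[[0,0,0],[0,0,0],-0.237],[[0,0,0],[0,0,0],-0.25],[[0,0,0],[0,0,0],-0.3],[[0,0,0],[0,0,0],-0.5],[[0,0,0],[0,0,0],-0.75],[[0,0,0],[0,0,0],-0.75],[[0,0,0],[0,0,0],-0.75]]}}

```text
time_s: 25.42
tcp_pos: [0.5162, 0.2147, 0.0224]
tcp_rot: [0.497, 0.779, -0.205, 0.323]
contact_force: [0.3, -0.4, 0.3]
grip_width: 0.0793
gripper_force: 0.0
```

Call:
{"name": "drive_tool", "arguments": {"steps": [[[0,0,-0.2],[0,0,0],-0.75],[[0,0,-0.5],[0,0,0],-0.75],[[0,0,-0.8],[0,0,0],-0.75],[[0,0,-0.8],[0,0,0],-0.75],[[0,0,-0.8],[0,0,0],-0.75],[[0,0,-0.8],[0,0,0],-0.75],[[0,0,-0.8],[0,0,0],-0.75],[[0,0,-0.8],[0,0,0],-0.75],[[0,0,0],[0,0,0],-0.75],[[0,0,0],[0,0,0],-0.75]]}}

```text
time_s: 26.25
tcp_pos: [0.4666, 0.3219, 0.1402]
tcp_rot: [0.497, 0.779, -0.204, 0.323]
contact_force: [-0.6, -0.6, -0.1]
grip_width: 0.0795
gripper_force: 0.0
```

```bash
python3 -c "
from h import *
st()
a=viewer.camera('side')['frame'][180:380,120:370];b=viewer.camera('wrist')['frame']
cv2.imwrite('pics/l.png',np.hstack([cv2.resize(a,(400,320)),cv2.resize(b,(400,320))]))"
```

```text
t 26.25 tcp [0.4666 0.3219 0.1402] j [ 0.9   0.46  1.91 -0.73  1.27  0.87] F [-0.6 -0.6 -0.1] w 0.0795 gf 0.0
x [-0.297  0.643 -0.706] z [ 0.301 -0.639 -0.708]
```

View pics/l.png

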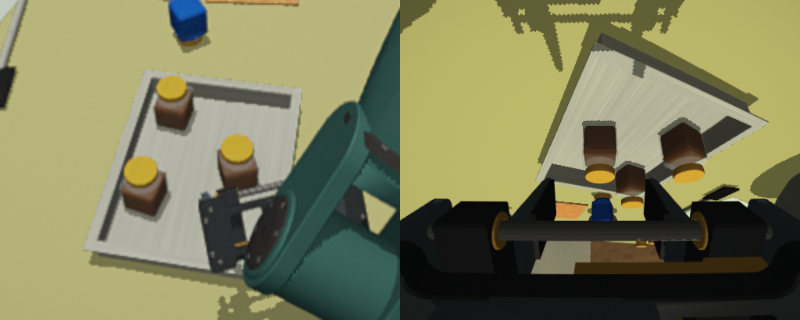

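The side view shows the jar upright in the pan, lid on top at (237,150), released, with the other two jars at (172,95) and (142,175) undisturbed. The gripper is clear, so I hand in.

```bash
python3 -c "
from h import *
print(r.job_done())"
```

```text
the job is handed in; nothing more can be done
None
```

The jar now stands upright in the pan's free near half, lid on top and released, with the other two jars and the bowl left alone; the job was handed in at about 26 s of the 72 s, and no verdict came back.

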